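# Lock the winder's spindle with its pin

## Task

Lock the hand winder: take the collared pin out of the wooden rack, stand it in the hole on top of the winder's block and let go; slowly turn the crank up over the top, feeling for the point where the pin drops into the spindle's hidden cross-hole and stops the crank, and do not strain the crank against the caught pin. Then press the pin down until its collar sits flush on the block, let go of everything, and leave the other tools where they are.

Things in the scene. Friction and masses are not known exactly. Their poses are not given: they have to be found in the camera images.
- winder: Hand winder fixed to the table: steel foot 130 x 100 x 10 mm, grey block 64 x 64 mm, flat top 124 mm above the table. Origin: centre of the foot's underside, straight below the guide hole; z up. A steel spindle, 44 mm thick and hidden in the block, runs along its y axis 72 mm above the table; the crank is on the -y side.
- guide_mouth (a point): Mouth of the upright guide hole, centre of the block's top, 124 mm above the table; axes as the winder's. Round, 13.5 mm wide, 2 mm chamfer, 30 mm deep. Its floor is the spindle's round surface, or the 14 mm cross-hole in the spindle when that stands upright.
- crank: Crank, turning with the spindle. Origin: on the spindle axis below the guide hole; y as the winder's; z points along the arm (upright crank: z up). It swings 1.15 rad either side of upright, starts leaning 0.6 to 0.85 rad to the winder's -x side, drags with 0.16 N m (2 to 5 N at the handle, most at the start) and stays where left.
- handle (a point): On the axis of the crank's wooden handle, a round bar 20 mm thick and 85 mm long along the winder's y, 80 mm from the spindle axis. This point is 105 mm from the guide hole along the winder's -y, 50 mm from the arm; 35 mm of bar lie beyond it. The bar is fixed to the crank: hold it loosely so that it can turn between the fingers.
- crank_hub (a point): Centre of the crank's hub, on the spindle axis, 50 mm from the guide hole along -y. The cross-hole's angle to the crank is unknown: it comes under the guide hole with the crank between 0.15 rad before and 0.75 rad past upright, turning over the top to +x. A pin standing there drops 10 to 27 mm (turn at 0.3 rad/s) and blocks the crank after 0.2 to 0.3 rad of play; ease it back 0.1 rad.
- pin: Loose steel lock pin, 80 g, upright in one of the rack's two holes. Origin: tip of its round nose; z along it to the head. Shank 12 mm thick, 79 mm long; collar 28 mm wide, 6 mm thick; round knob 20 mm wide, 36 mm long. In the guide hole its collar is 49 mm above the block on the spindle, 22 to 39 mm when caught in the cross-hole, 0 fully home.
- pin_collar (a point): Centre of the underside of the pin's collar, 79 mm from the nose; axes as the pin's. A spring catch in the cross-hole grips the shank: pressing the caught pin home takes about 5 to 12 N (up to 25 N with the crank not eased back), and it then stays. Over 90 N between pin and spindle (15 to 20 N at the handle against the caught pin) damages them; 6 to 8 N at the handle is enough to feel the stop.
- pin_top (a point): Centre of the flat top of the pin's knob, 121 mm from the nose.
- rack: Wooden block 70 x 116 x 50 mm, fixed to the table, with two upright holes 15 mm wide and 45 mm deep, 32 mm either side of its centre along its y axis. Origin: centre of its underside. One hole holds the pin, the other the punch.
- punch: Bystander: plain dark steel punch without collar or knob, 11 mm thick, 95 mm long, standing in the rack's other hole. Origin: its point.
- marker: Bystander: black and white marker pen, 16 mm thick, 135 mm long along its x axis, lying on the table. Origin: underside, mid-length.
- pliers: Bystander: pliers about 140 mm long along their x axis, lying on the table. Origin: underside, near mid-length.
Mind the look-alikes: they are no part of the job. What is meant by the pin is not green, and is the smaller of those in its own colour. There is more than one size of the winder; the job needs the smallest.

How it is judged:
On the way, in this order (a step that is already met when the one before it is completed fails the run):
1. the pin stands in the guide hole on the spindle, let go (collar 44 to 54 mm above the block) (horizontal distance between pin_collar and guide_mouth below 0.008 m and angle between the z axis of pin and the z axis of winder, either way round below 0.12 rad and z of pin_collar in the frame of guide_mouth between 0.044 and 0.054 m and contact force between the fingers and pin below 0.2 N), for 0.2 s.
2. the pin has dropped into the spindle's cross-hole (collar less than 43 mm above the block) (horizontal distance between pin_collar and guide_mouth below 0.008 m and angle between the z axis of pin and the z axis of winder, either way round below 0.12 rad and z of pin_collar in the frame of guide_mouth below 0.043 m), for 0.05 s.
At the end, for the whole second after the job is handed in: The pin is upright in the guide hole and the cross-hole, its collar centred within 4 mm and within 3 mm of the block's top, at rest and let go (horizontal distance between pin_collar and guide_mouth below 0.004 m and angle between the z axis of pin and the z axis of winder, either way round below 0.08 rad and z of pin_collar in the frame of guide_mouth below 0.003 m and linear speed of pin below 0.02 m/s); the robot touches nothing.
It fails at once if the pin and the spindle are forced against each other with more than 90 N (crank strained against the caught pin, or pin pressed hard on the closed spindle) (contact force between pin and crank above 90 N).
It fails at once if the punch is shifted more than 30 mm (distance of punch from where it was at the start of the episode above 0.03 m).
It fails at once if the marker is shifted more than 30 mm (distance of marker from where it was at the start of the episode above 0.03 m).
It fails at once if the pliers is shifted more than 30 mm (distance of pliers from where it was at the start of the episode above 0.03 m).
It also fails if it takes over 72 s, if anything falls off the work surface, if the arm or the gripper's body presses on something with over 40 N, if the wrist force passes 120 N, or if a joint passes its speed limit or range.

## Robot

A 6-joint arm with a two-finger parallel gripper is mounted at the origin on the work surface. World frame = base frame: x ahead of the robot, y to its left, z up, the work surface at z = 0. Lengths are in m, angles in rad, forces in N, time in s.
With the tool pointing down it reaches from about 0.275 to 0.75 m from the base axis. Payload 10.2 kg.
Tool frame: the origin (TCP) lies midway between the tips of the shut fingers; the grasp point (between the pads) lies 19 mm behind it (env.hold_point_z is the distance from the TCP to the grasp point, in m); x points along the fingers, z is the direction in which the jaws open and shut, and the axes are right-handed (so a half turn about x gives the same grasp; the last joint's range is limited). The gripper opens to 85 mm and grips with 20 to 120 N. Pads are 22 mm wide; open, the fingers measure 114 mm over their backs; the gripper's body (76 mm by 85 mm) begins 54 mm behind the grasp point. The pads swing forward as they close: fully open they stand 13 mm farther back than shut.
Start: joints at [1.077, 0.313, 1.498, -0, 1.331, -0.223], TCP at [0.14, 0.506, 0.231] pointing down, gripper open.
Joint ranges: [-2.94, 2.94], [-0.97, 2.17], [0.19, 2.56], [-1.23, 4.37], [0.02, 3.11], [-2.88, 2.88]. Speed limits (rad/s): [2.39, 2.39, 3.01, 3.14, 3.14, 3.14].

## Interface

Orientations are given as a unit quaternion [x, y, z, w].
In Python, from bench import env, kinematics, monitor, eyes, job gives the robot as it stands. The module is installed in compiled form; this text tells all that it offers. Calls block until the motion is done:
- env.reach(position, orientation): joint-space move of the TCP to a pose.
- env.movel(position, velocity=0.15, frame=None, guard=None): straight line of the TCP; frame=None keeps the orientation; velocity is the mean speed in m/s. With guard (N) it stops when the force on the tool has changed by that much, and returns True; else False.
- env.set_joints(angles): joint-space move.
- env.release() and env.close_gripper(effort=None): open the fingers fully, or close them until they stop; effort is the grip in N (None keeps the last).
- env.hold(seconds).
- kinematics.ik(position, orientation): joint angles nearest the present ones, or None.
- monitor.sense(): the state.
- eyes.grab_frame(name): name is "scene" or "top" or "wrist"; returns a dict with "frame" (420x560x3 uint8, red, green, blue), "mtx" (3x3 intrinsics, pixels), "view" (4x4, takes a point from world to camera coordinates). Camera axes: x right, y down, z forward; pixel columns grow to the right and rows downward; lengths in m; the calibration is good to about 2 mm. A picture is of the moment at which its call begins. There is no depth.
A pose or a line that the arm cannot do raises env.MotionError and nothing moves.
- job.hand_in(): hands the job in, once; it reports no verdict.
The state is a dict: "clock": time; "joints": joint angles; "qvel": joint speeds; "joint_efforts": joint torques, N m; "position": TCP position; "ee_rot": TCP orientation; "contact_force": force on the tool from outside, world axes, zero at the start; "ft_torque": the same for the moment, N m; "finger_gap": opening from 0.0 (shut) to 1.0 (fully open).
Only numpy, scipy, OpenCV 4.12 (cv2) and the standard library are available. Lean on these libraries where they do the work, as an engineer would, in place of code of your own. Each camera call takes 0.05 s, during which the arm holds its last target.

## Working session

There is one attempt and no reset: what is moved stays moved. The work goes in short steps, each a Python script; the robot and the scene stay as the last script left them, time stands still between calls to the robot, and variables do not carry over. Pictures are saved under pics/ and viewed, and the job is handed in when it is done.

```bash
mkdir -p pics; ls
python3 - <<'E'
from bench import env,kinematics,monitor,eyes,job
import cv2,numpy as np
for n in ("scene","top","wrist"):
    f=eyes.grab_frame(n); cv2.imwrite(f"pics/a_{n}.png",f["frame"][:,:,::-1]); print(n,f["mtx"].round(1).tolist(),f["view"].round(3).tolist())
print(monitor.sense(), env.hold_point_z)
E
```

```text
pics
scene [[422.2, 0.0, 280.4], [0.0, 422.2, 211.7], [0.0, 0.0, 1.0]] [[0.133, 0.991, 0.003, -0.142], [0.798, -0.105, -0.594, -0.316], [-0.588, 0.082, -0.804, 1.202], [0.0, 0.0, 0.0, 1.0]]
top [[474.6, 0.0, 267.0], [0.0, 474.6, 212.0], [0.0, 0.0, 1.0]] [[-0.003, -0.999, 0.033, 0.052], [-0.996, 0.0, -0.089, 0.51], [0.089, -0.033, -0.995, 1.014], [0.0, 0.0, 0.0, 1.0]]
wrist [[364.7, 0.0, 276.1], [0.0, 364.7, 213.8], [0.0, 0.0, 1.0]] [[0.268, 0.964, -0.001, -0.524], [0.918, -0.255, 0.303, -0.039], [0.291, -0.082, -0.953, 0.378], [0.0, 0.0, 0.0, 1.0]]
{'clock': 0.15, 'joints': array([ 1.07659538e+00,  3.13337059e-01,  1.49818736e+00,  2.41435217e-05,
        1.33102617e+00, -2.23409656e-01]), 'qvel': array([ 0.00150421, -0.0014204 , -0.00102554, -0.00069156, -0.00026017,
        0.00129208]), 'joint_efforts': array([ 9.55296309e-04, -4.12372005e+01, -2.59793419e+01, -2.18992254e-04,
        3.33440075e-03, -1.99099634e-05]), 'position': array([0.14036188, 0.50571148, 0.23088688]), 'ee_rot': array([-0.42806375,  0.5632281 ,  0.42779857,  0.56260458]), 'contact_force': array([-0.87444851,  0.7046011 ,  0.41554235]), 'ft_torque': array([ 0.00487128,  0.02616687, -0.00557474]), 'finger_gap': 0.9943569111536378} 0.0187
```

View pics/a_scene.png

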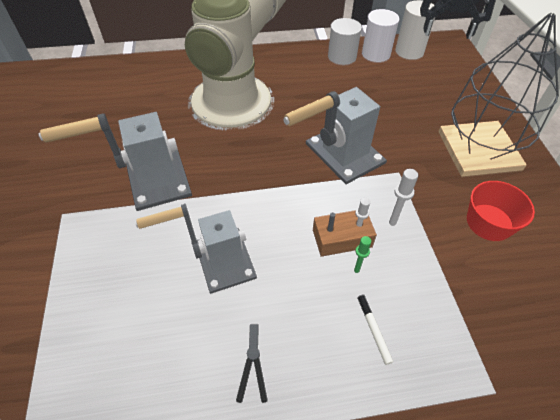

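View pics/a_top.png

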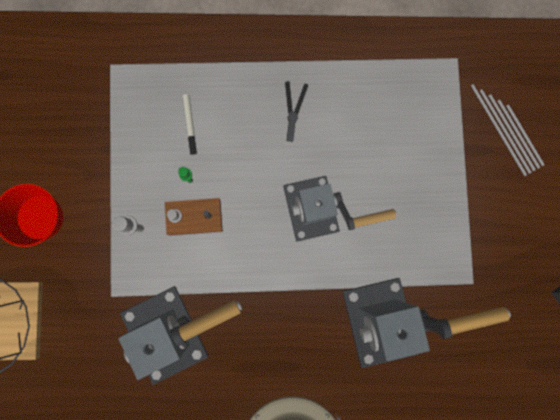

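View pics/a_wrist.png

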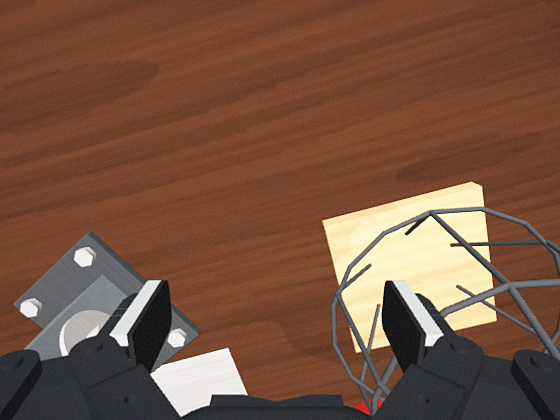

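```bash
cat > h.py <<'E'
from bench import env,kinematics,monitor,eyes,job
import cv2,numpy as np
from scipy.spatial.transform import Rotation as R
def ray(f,u,v):
    V=f["view"];d=np.linalg.inv(f["mtx"])@[u,v,1.];Rm=V[:3,:3];return -Rm.T@V[:3,3],Rm.T@d
def plane(f,u,v,z):
    c,d=ray(f,u,v);return c+d*(z-c[2])/d[2]
def proj(f,p):
    q=f["mtx"]@(f["view"][:3,:3]@np.array(p)+f["view"][:3,3]);return q[:2]/q[2]
def tri(a,b):
    A=[];B=[]
    for c,d in(a,b):
        d=d/np.linalg.norm(d);P=np.eye(3)-np.outer(d,d);A.append(P);B.append(P@c)
    A=np.vstack(A);B=np.hstack(B);return np.linalg.lstsq(A,B,rcond=None)[0], np.linalg.norm(A@np.linalg.lstsq(A,B,rcond=None)[0]-B)
def crop(f,u0,v0,u1,v1,k,name):
    im=f["frame"][v0:v1,u0:u1,::-1];cv2.imwrite(f"pics/{name}.png",cv2.resize(im,None,fx=k,fy=k,interpolation=cv2.INTER_CUBIC))
E
python3 - <<'E'
from h import *
t=eyes.grab_frame("top");s=eyes.grab_frame("scene")
crop(t,275,165,405,250,6,"b1");crop(t,105,155,235,245,6,"b2");crop(s,130,195,265,295,5,"b3");crop(s,305,160,425,280,5,"b4")
E
```

```text
(no output)
```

View pics/b1.png

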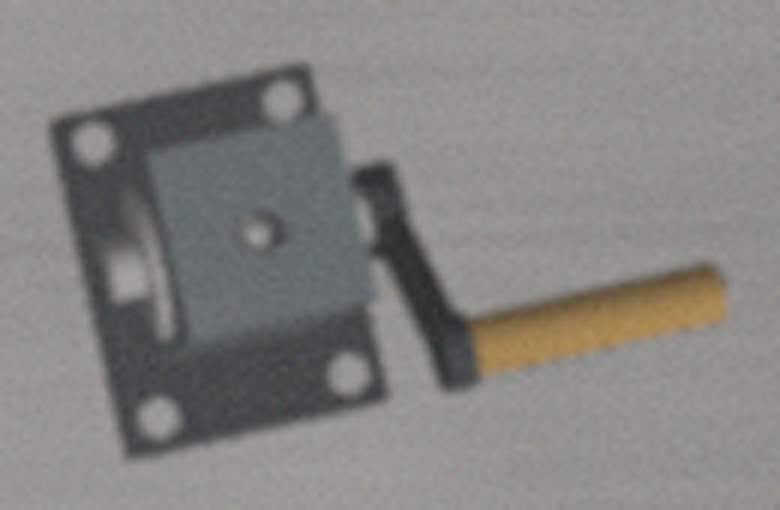

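View pics/b2.png

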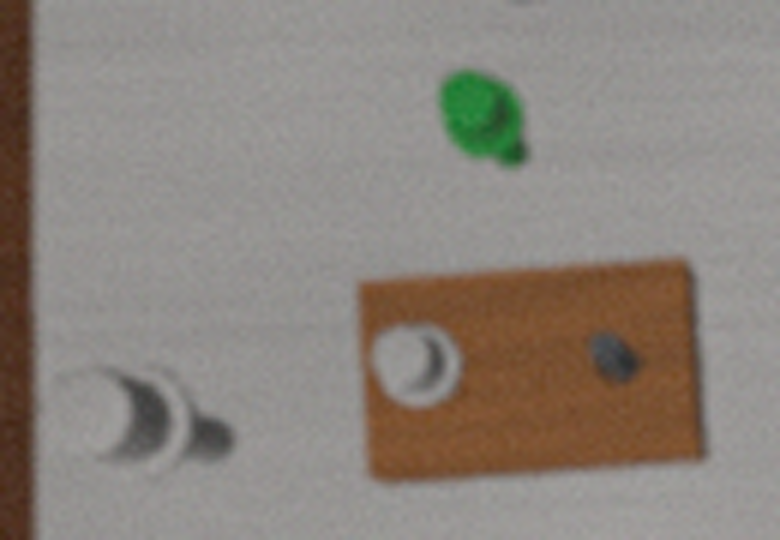

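View pics/b3.png

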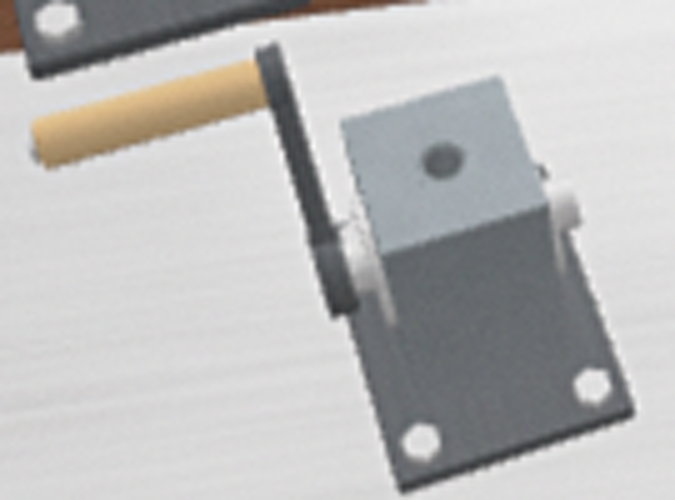

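View pics/b4.png

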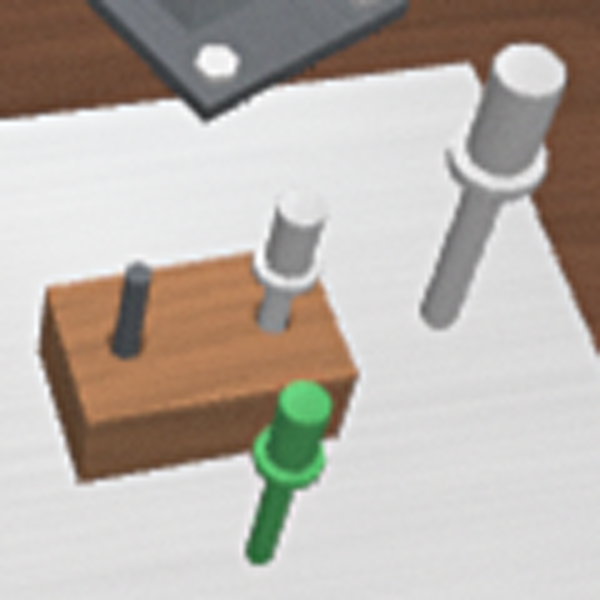

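Run:
```python
from h import *
t=eyes.grab_frame("top");s=eyes.grab_frame("scene")
B1=lambda x,y:(275+x/6,165+y/6)
B2=lambda x,y:(105+x/6,155+y/6)
B3=lambda x,y:(130+x/5,195+y/5)
B4=lambda x,y:(305+x/5,160+y/5)
print("hole",plane(t,*B1(262,231),.124),plane(s,*B3(443,161),.124),tri(ray(t,*B1(262,231)),ray(s,*B3(443,161))))
c=[plane(t,*B1(*p),.01) for p in((52,122),(308,66),(385,398),(128,457))]
print(np.round(c,4)); print("foot ctr",np.mean(c,0))
for a,b in((1,0),(2,3)): d=c[b]-c[a]; print("y dir",np.degrees(np.arctan2(d[1],d[0]))-90,np.linalg.norm(d))
for a,b in((3,0),(2,1)): d=c[b]-c[a]; print("x dir",np.degrees(np.arctan2(d[1],d[0])),np.linalg.norm(d))
b=[plane(s,*B3(*p),.124) for p in((342,122),(500,77),(548,205),(385,252))];print("block top ctr",np.mean(b,0))
for q in((0,1),(3,2)): d=b[q[1]]-b[q[0]];print("ydir scene",np.degrees(np.arctan2(d[1],d[0]))-90,np.linalg.norm(d))
print("pin top",plane(t,*B2(403,361),.126),plane(s,*B4(302,207),.126),tri(ray(t,*B2(403,361)),ray(s,*B4(302,207))))
r=[plane(t,*B2(*p),.05) for p in((360,282),(688,260),(704,460),(372,480))];print("rack",np.mean(r,0))
d=r[0]-r[1];print("rack y",np.degrees(np.arctan2(d[1],d[0]))-90,np.linalg.norm(d),np.linalg.norm(r[0]-r[3]))
print("green base",plane(t,*B2(515,155),0),"big base",plane(s,*B4(436,322),0))
# handle end/base
print("handle tri: outer",tri(ray(t,*B1(715,292)),ray(s,*B3(42,140))),"inner",tri(ray(t,*B1(475,347)),ray(s,*B3(255,82))))
```

```text
hole [ 0.51808327 -0.04746883  0.124     ] [ 0.51965515 -0.04394689  0.124     ] (array([ 0.51834789, -0.04586126,  0.12256698]), np.float64(0.0025450646265107266))
[[ 0.5709  0.0138  0.01  ]
 [ 0.5921 -0.0818  0.01  ]
 [ 0.4685 -0.1085  0.01  ]
 [ 0.447  -0.0134  0.01  ]]
foot ctr [ 0.51962669 -0.04746554  0.01      ]
y dir 12.486584414112954 0.09785312968961558
y dir 12.71936095780741 0.09752547677598788
x dir 12.33919456902913 0.12685087873399103
x dir 12.189912517783311 0.12645593686720835
block top ctr [ 0.52033903 -0.04364481  0.124     ]
ydir scene 12.500212564630303 0.0624315128636588
ydir scene 11.809190180124432 0.06172977879964884
pin top [0.49496997 0.23973273 0.126     ] [0.49724338 0.24447395 0.126     ] (array([0.49572256, 0.2425174 , 0.12426022]), np.float64(0.0035740348136862866))
rack [0.49800535 0.2074514  0.05      ]
rack y 3.9028785941622033 0.11537931201141988 0.06989040189948093
green base [0.58223086 0.22040782 0.        ] big base [0.4761875  0.33311136 0.        ]
handle tri: outer (array([ 0.49694891, -0.1927228 ,  0.13356185]), np.float64(0.0026099904563030925)) inner (array([ 0.47919497, -0.11406622,  0.13217985]), np.float64(0.002064962546890412))
```

```bash
cat >> h.py <<'E'
def down(a):
    x=np.array([0,0,-1.]);z=np.array([np.cos(a),np.sin(a),0]);return R.from_matrix(np.c_[x,np.cross(z,x),z]).as_quat()
def S():
    m=monitor.sense();print("t",round(m["clock"],2),"pos",m["position"].round(4),"F",m["contact_force"].round(2),"gap",round(m["finger_gap"],3));return m
E
python3 - <<'E'
from h import *
m=monitor.sense();Rm=R.from_quat(m["ee_rot"]).as_matrix();print(Rm.round(2))
f=eyes.grab_frame("wrist");V=f["view"];c=-V[:3,:3].T@V[:3,3];print("cam in tool",(Rm.T@(c-m["position"])).round(3)); print("tcp px",proj(f,m["position"]))
for a in(0.068,0.068+np.pi):
    for p in((.496,.2405,.19),(.519,-.046,.19)):
        print(a,kinematics.ik(p,down(a)))
E
```

```text
[[-0.   -0.96  0.27]
 [-0.    0.27  0.96]
 [-1.    0.   -0.  ]]
cam in tool [-0.141  0.077 -0.001]
tcp px [277.35500139 284.29003388]
0.068 [ 2.38898249e-01  4.04296887e-01  1.47953895e+00 -4.44089210e-16
  1.25775682e+00  1.70898249e-01]
0.068 [-3.13507066e-01  3.39983280e-01  1.57205441e+00 -4.44089210e-16
  1.22955496e+00 -3.81507066e-01]
3.209592653589793 None
3.209592653589793 [-3.13507066e-01  3.39983280e-01  1.57205441e+00 -4.44089210e-16
  1.22955496e+00  2.76008559e+00]
```

Run:
```python
from h import *
env.reach([.496,.2405,.19],down(.068))
S();f=eyes.grab_frame("wrist");cv2.imwrite("pics/c1.png",f["frame"][:,:,::-1])
print(proj(f,[.496,.2405,.126]),proj(f,[.496,.2405,.09]))
```

```text
t 2.03 pos [0.4955 0.2413 0.1902] F [-0.06  0.77 -0.55] gap 0.998
[276.15894319 233.43787724] [276.12875085 215.12884171]
```

View pics/c1.png

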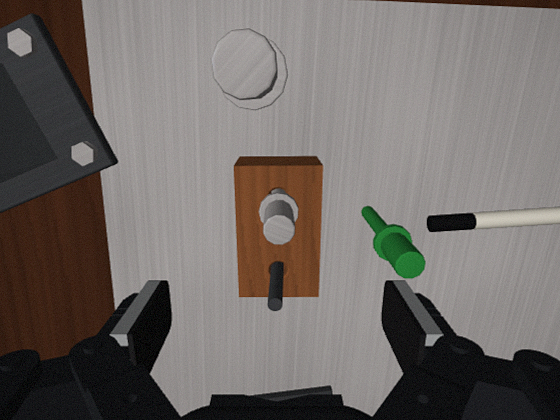

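Run:
```python
from h import *
f=eyes.grab_frame("wrist");g=cv2.cvtColor(f["frame"],cv2.COLOR_RGB2GRAY)
p=plane(f,279.5,230.5,.126);print(p, plane(f,279,211,.09))
p=np.array([.4968,.2422]) if 0 else p[:2]
z=.126-.016-.0187
env.movel([p[0],p[1],z+.0],velocity=.08,guard=6) and print("GUARD")
S()
env.close_gripper(40);S()
f=eyes.grab_frame("wrist");cv2.imwrite("pics/c2.png",f["frame"][:,:,::-1])
```

```text
[0.49784502 0.24257585 0.126     ] [0.49775438 0.24369579 0.09      ]
t 3.52 pos [0.4981 0.2426 0.0918] F [-0.09  0.58 -1.04] gap 1.0
t 4.13 pos [0.4981 0.2426 0.0914] F [1.17 0.68 0.38] gap 0.222
```

View pics/c2.png

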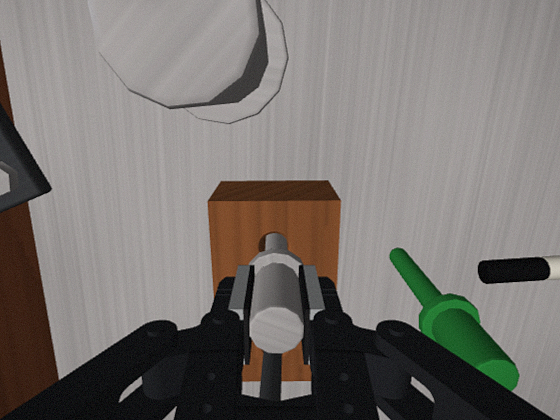

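Run:
```python
from h import *
p=S()["position"]
env.movel([p[0],p[1],.19],velocity=.12);S()
env.movel([p[0],p[1],.25],velocity=.2)
env.movel([.519,-.046,.25],velocity=.25);S()
env.hold(.2)
for n in("wrist","scene","top"):
    f=eyes.grab_frame(n);cv2.imwrite(f"pics/d_{n}.png",f["frame"][:,:,::-1])
    print(n,"nose",proj(f,[.519,-.046,.1636]),"hole",proj(f,[.519,-.046,.124]))
    if n=="top":crop(f,240,150,420,260,4,"d_topc")
    if n=="scene":crop(f,140,140,280,290,4,"d_scenec")
```

```text
t 4.18 pos [0.498  0.2426 0.0914] F [0.36 0.26 0.19] gap 0.224
t 5.16 pos [0.4977 0.2425 0.1892] F [ 0.61  0.37 -1.05] gap 0.222
t 6.92 pos [ 0.5189 -0.0451  0.2499] F [ 0.08 -1.73 -0.65] gap 0.223
wrist nose [275.50499144 221.31015238] hole [275.56750696 204.5897715 ]
scene nose [214.93142589 214.63079777] hole [217.48783686 227.03238439]
top nose [320.83944295 200.7804891 ] hole [317.92064262 203.03874802]
```

View pics/d_wrist.png

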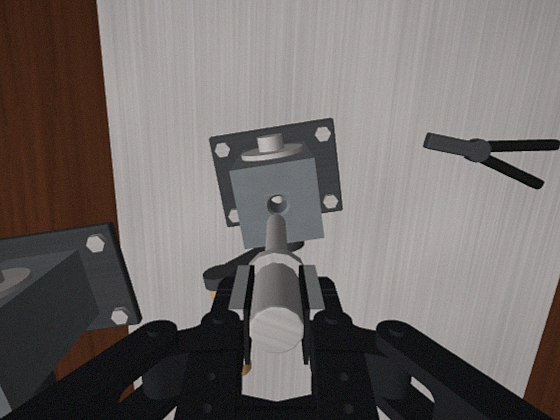

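View pics/d_scenec.png

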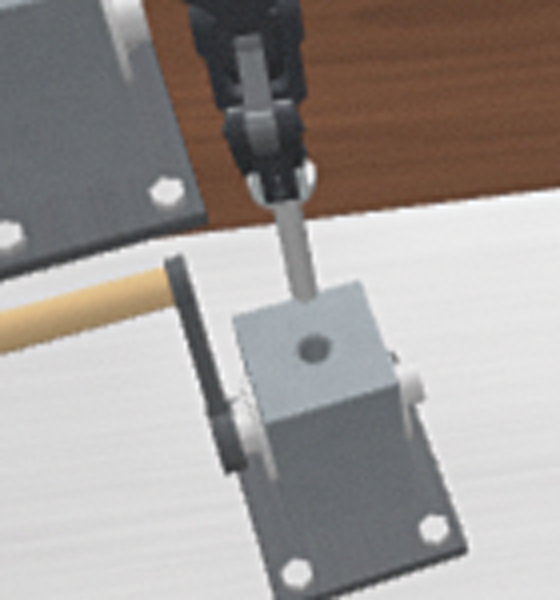

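Run:
```python
from h import *
im=cv2.imread("pics/d_wrist.png")[180:250,240:320];cv2.imwrite("pics/d_w2.png",cv2.resize(im,None,fx=8,fy=8,interpolation=cv2.INTER_CUBIC))
im=cv2.imread("pics/d_scene.png")[180:240,190:250];cv2.imwrite("pics/d_s2.png",cv2.resize(im,None,fx=9,fy=9,interpolation=cv2.INTER_CUBIC))
```

```text
(no output)
```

View pics/d_w2.png

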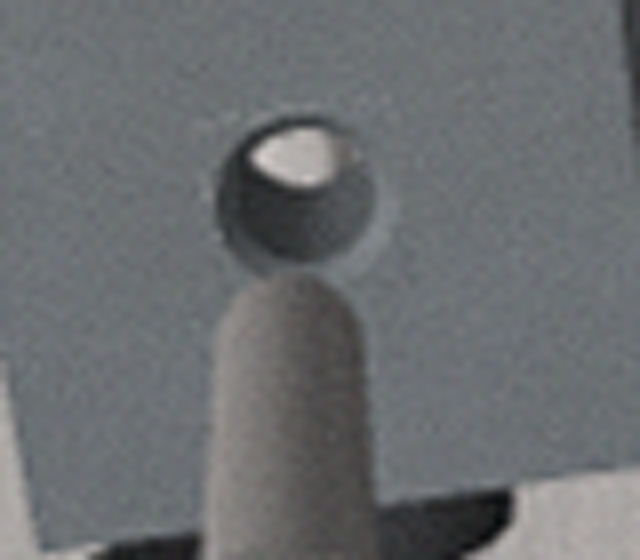

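View pics/d_s2.png

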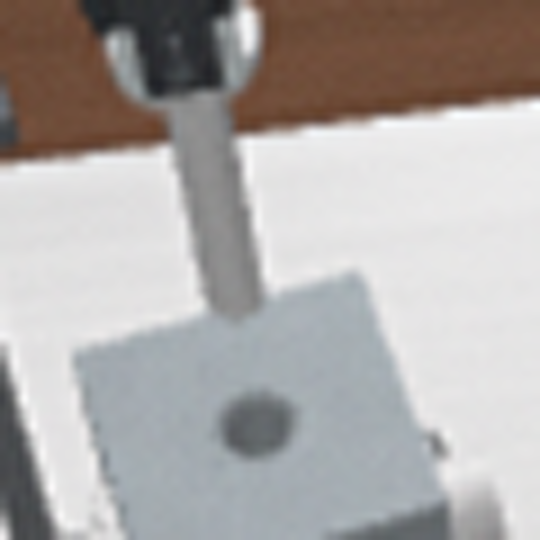

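Run:
```python
from h import *
S()
w=eyes.grab_frame("wrist");s=eyes.grab_frame("scene")
for f,h,n in((w,(277.9,204.6),(276.3,223.4)),(s,(218.7,227.1),(216.1,212.2))):
    a=plane(f,*h,.124);b=plane(f,*n,.1696);print("hole",a.round(4),"nose",b.round(4),"diff",(a-b)[:2].round(4))
```

```text
t 7.27 pos [ 0.519  -0.0457  0.25  ] F [ 0.17 -1.03 -0.64] gap 0.219
hole [ 0.5208 -0.0463  0.124 ] nose [ 0.5195 -0.0457  0.1696] diff [ 0.0013 -0.0005]
hole [ 0.5195 -0.0438  0.124 ] nose [ 0.5183 -0.0432  0.1696] diff [ 0.0011 -0.0006]
```

Run:
```python
from h import *
x,y=.5202,-.0463
env.movel([x,y,.215],velocity=.1);S()
g=env.movel([x,y,.1835],velocity=.04,guard=5);print(g);S()
s=eyes.grab_frame("scene");crop(s,160,150,260,250,6,"e1")
w=eyes.grab_frame("wrist");cv2.imwrite("pics/e2.png",w["frame"][:,:,::-1])
```

```text
t 7.87 pos [ 0.5204 -0.0464  0.2153] F [ 0.53 -0.44 -0.67] gap 0.221
False
t 8.8 pos [ 0.5203 -0.0463  0.1837] F [-0.06 -0.03 -0.46] gap 0.223
```

View pics/e1.png

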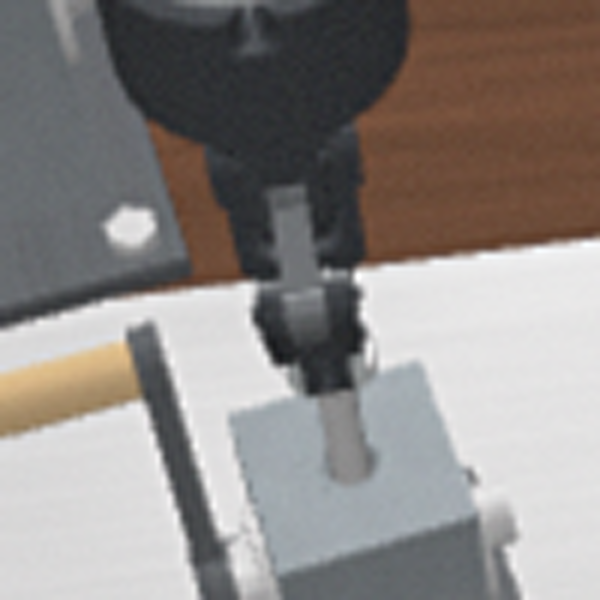

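View pics/e2.png

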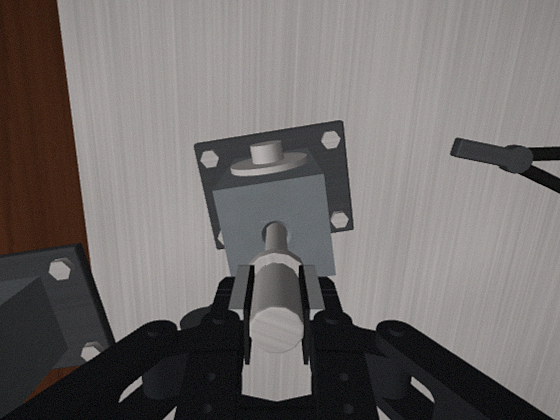

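```bash
cat >> h.py <<'E'
O=np.array([.5206,-.0463,.072]);YW=np.radians(12.35)
X=np.array([np.cos(YW),np.sin(YW),0]);Y=np.array([-np.sin(YW),np.cos(YW),0]);Z=np.array([0,0,1.])
def pose(th,phi,s,d=.028,yo=-.105,r=.08):
    H=O+r*(np.sin(th)*X+np.cos(th)*Z)+yo*Y
    a=-(np.sin(phi)*X+np.cos(phi)*Z);j=np.cos(phi)*X-np.sin(phi)*Z
    return H+s*j+d*a, R.from_matrix(np.c_[a,np.cross(j,a),j]).as_quat()
E
python3 - <<'E'
from h import *
env.release();S()
p=S()["position"]
env.movel([p[0],p[1],.275],velocity=.15)
m=S()
s=eyes.grab_frame("scene");crop(s,130,130,270,270,5,"f1")
t=eyes.grab_frame("top");crop(t,260,160,410,250,5,"f2")
for th in np.arange(-.8,1.2,.2):
    print(round(th,1),[ (lambda q:None if q is None else q.round(2).tolist())(kinematics.ik(*pose(th,k*th,.0325))) for k in(0,.5,1)])
E
```

```text
t 9.56 pos [ 0.5202 -0.0463  0.1835] F [ 1.35 -0.07  0.51] gap 1.0
t 9.56 pos [ 0.5202 -0.0463  0.1835] F [ 1.35 -0.07  0.51] gap 1.0
t 10.32 pos [ 0.5199 -0.0462  0.2741] F [-1.1   0.48  0.8 ] gap 0.997
-0.8 [[-0.51, 0.49, 1.61, -0.0, 1.04, -0.72], [-0.64, 0.35, 1.85, 0.46, 0.73, -1.16], [-0.8, 0.3, 2.06, 1.23, 0.7, -1.97]]
-0.6 [[-0.49, 0.49, 1.57, -0.0, 1.08, -0.71], [-0.58, 0.38, 1.75, 0.29, 0.82, -0.98], [-0.69, 0.31, 1.92, 0.8, 0.67, -1.49]]
-0.4 [[-0.47, 0.51, 1.52, -0.0, 1.11, -0.69], [-0.53, 0.43, 1.65, 0.17, 0.93, -0.84], [-0.6, 0.36, 1.77, 0.42, 0.77, -1.08]]
-0.2 [[-0.46, 0.53, 1.47, -0.0, 1.14, -0.67], [-0.48, 0.49, 1.54, 0.07, 1.04, -0.73], [-0.51, 0.45, 1.6, 0.16, 0.95, -0.81]]
-0.0 [[-0.44, 0.56, 1.43, -0.0, 1.16, -0.66], [-0.44, 0.56, 1.43, 0.0, 1.16, -0.66], [-0.44, 0.56, 1.43, 0.0, 1.16, -0.66]]
0.2 [[-0.42, 0.59, 1.38, -0.0, 1.18, -0.64], [-0.4, 0.63, 1.31, -0.06, 1.28, -0.6], [-0.38, 0.68, 1.24, -0.11, 1.38, -0.57]]
0.4 [[-0.41, 0.62, 1.33, -0.0, 1.19, -0.62], [-0.37, 0.72, 1.19, -0.11, 1.4, -0.56], [-0.34, 0.82, 1.05, -0.21, 1.61, -0.52]]
0.6 [[-0.4, 0.66, 1.3, -0.0, 1.19, -0.61], [-0.34, 0.81, 1.08, -0.16, 1.52, -0.53], [-0.3, 0.97, 0.86, -0.29, 1.84, -0.52]]
0.8 [[-0.38, 0.69, 1.26, -0.0, 1.19, -0.6], [-0.32, 0.9, 0.96, -0.2, 1.63, -0.51], [-0.27, 1.14, 0.65, -0.39, 2.06, -0.54]]
1.0 [[-0.38, 0.72, 1.24, -0.0, 1.18, -0.59], [-0.3, 0.99, 0.84, -0.24, 1.75, -0.5], [-0.25, 1.31, 0.43, -0.52, 2.28, -0.63]]
```

View pics/f1.png

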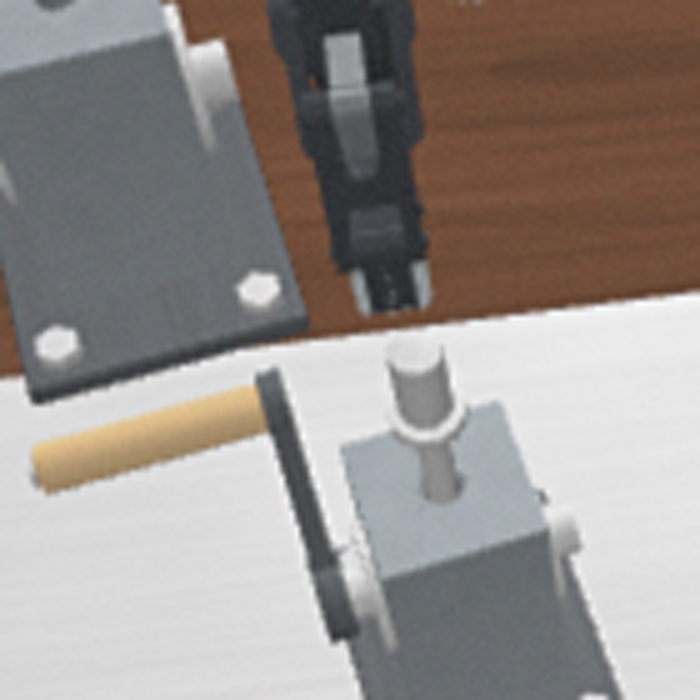

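View pics/f2.png

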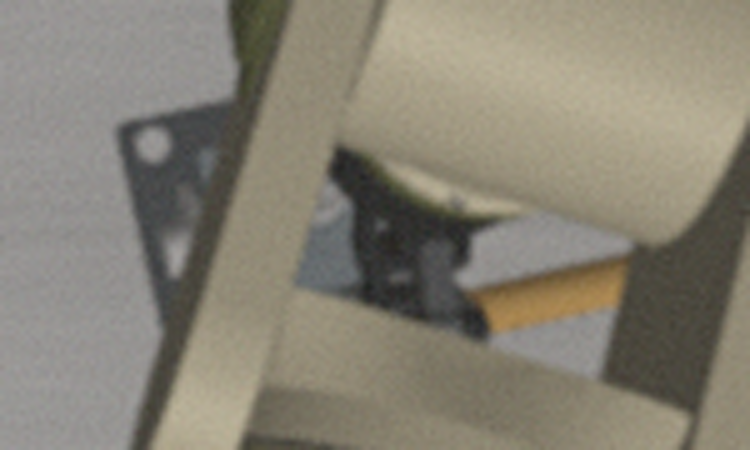

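Run:
```python
from h import *
s=eyes.grab_frame("scene")
for z in (.205,.215,.225):print(z,proj(s,[.5196,-.0438,z]))
env.reach(*pose(-.72,-.36,0,d=-.12));S()
p,q=pose(-.72,-.36,0,d=-.01);env.movel(p,velocity=.2,frame=q)
w=eyes.grab_frame("wrist");cv2.imwrite("pics/g1.png",w["frame"][:,:,::-1])
s=eyes.grab_frame("scene");crop(s,100,110,260,260,5,"g2")
S()
```

```text
0.205 [213.31403702 200.64651346]
0.215 [212.58463262 197.03948153]
0.225 [211.83874818 193.3509529 ]
t 11.2 pos [ 0.4506 -0.169   0.2447] F [0.27 0.01 0.16] gap 1.001
t 12.0 pos [ 0.4886 -0.1612  0.1428] F [-0.14  0.3  -0.22] gap 1.0
```

View pics/g1.png

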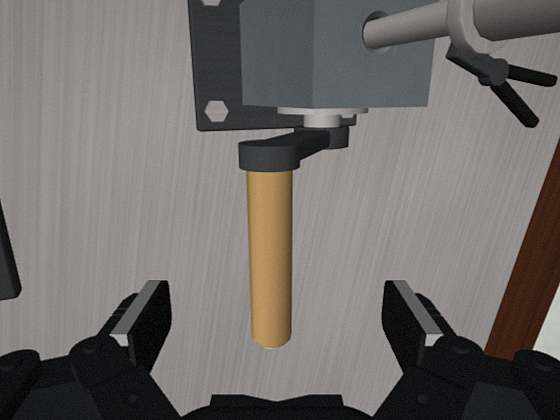

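View pics/g2.png

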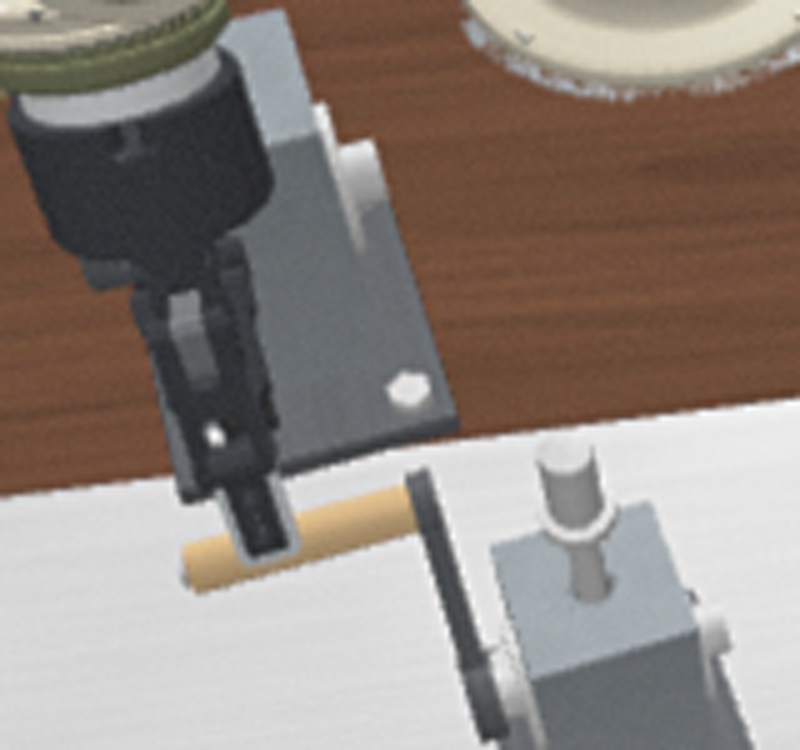

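Run:
```python
from h import *
s=eyes.grab_frame("scene");im=s["frame"][185:240,195:240,::-1].copy()
k=12;im=cv2.resize(im,None,fx=k,fy=k,interpolation=cv2.INTER_CUBIC)
# draw predicted rings at heights for tops and collar
for z,r,c in((.215,.010,(0,0,255)),(.173,.014,(255,0,0)),(.205,.010,(0,255,255)),(.163,.014,(0,255,0)),(.124,.00675,(255,0,255))):
    pts=[]
    for a in np.linspace(0,2*np.pi,40):
        u=proj(s,[.5196+r*np.cos(a),-.0438+r*np.sin(a),z]);pts.append(((u-[195,185]+.5)*k-.5))
    cv2.polylines(im,[np.int32(pts)],True,c,1)
cv2.imwrite("pics/g3.png",im)
```

```text
(no output)
```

View pics/g3.png

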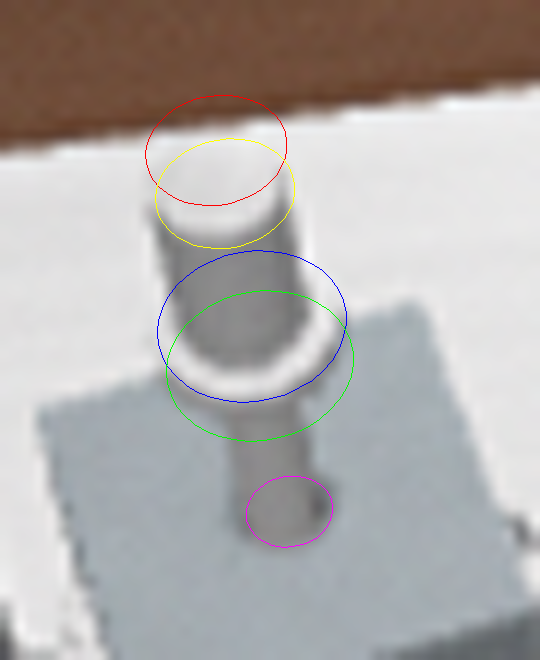

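Run:
```python
from h import *
p,q=pose(-.72,-.36,0);print(env.movel(p,velocity=.1,frame=q,guard=4));S()
p,q=pose(-.72,-.36,.04);print(env.movel(p,velocity=.04,frame=q,guard=1.5));m=S()
j=np.cos(.36)*X+np.sin(.36)*Z
print("s",(m["position"]-pose(-.72,-.36,0)[0])@j, "Fj",m["contact_force"]@j)
s=eyes.grab_frame("scene");crop(s,100,110,260,260,5,"i1")
```

```text
False
t 12.58 pos [ 0.5012 -0.1581  0.1063] F [-0.24  0.26  0.27] gap 0.998
True
t 13.33 pos [ 0.5299 -0.1516  0.1169] F [ 0.12  0.64 -0.11] gap 1.001
s 0.03142978380820646 Fj 0.201825638747357
```

View pics/i1.png

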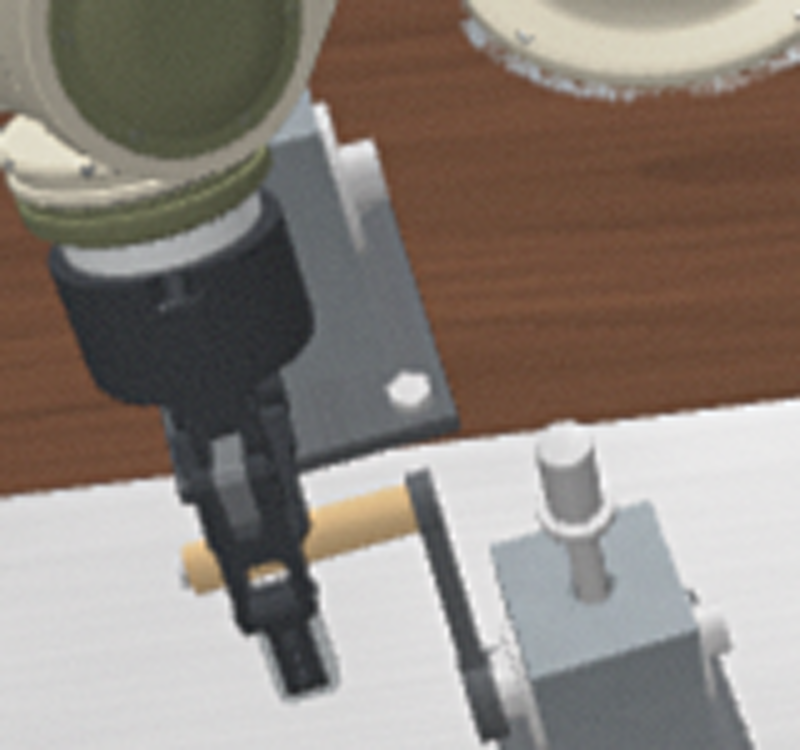

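```bash
cat > sweep.py <<'E'
from h import *
import sys
th0,th1,thstop_drop=float(sys.argv[1]),float(sys.argv[2]),int(sys.argv[3])
import os
if not os.path.exists("tpl.npy"):
    np.save("tpl.npy",eyes.grab_frame("scene")["frame"][194:222,204:226])
T=np.load("tpl.npy")
def track():
    f=eyes.grab_frame("scene")["frame"][185:250,195:235]
    r=cv2.matchTemplate(f,T,cv2.TM_CCOEFF_NORMED);_,v,_,l=cv2.minMaxLoc(r);return l[0]-9,l[1]-9,round(v,2)
for th in np.arange(th0,th1,.05):
    ph=.5*th;p,q=pose(th,ph,.032)
    g=env.movel(p,velocity=.024,frame=q,guard=6)
    m=monitor.sense();j=np.cos(ph)*X-np.sin(ph)*Z;a=-(np.sin(ph)*X+np.cos(ph)*Z);k=track()
    print(round(th,2),"t",round(m["clock"],2),"Fj",round(m["contact_force"]@j,1),"Fa",round(m["contact_force"]@a,1),"Fy",round(m["contact_force"]@Y,1),"pin",k,g)
    if g or (thstop_drop and k[1]>=2): break
s=eyes.grab_frame("scene");crop(s,100,110,260,260,5,"sw_%d"%(m["clock"]*100));print("sw_%d"%(m["clock"]*100))
E
python3 sweep.py -.67 1.05 1
```

```text
-0.67 t 13.78 Fj -1.3 Fa -0.7 Fy 0.4 pin (-1, -2, 0.68) False
-0.62 t 14.11 Fj -1.9 Fa -1.4 Fy 1.0 pin (-1, -3, 0.6) False
-0.57 t 14.44 Fj -1.3 Fa -0.5 Fy 1.1 pin (-1, -3, 0.59) False
-0.52 t 14.78 Fj 0.2 Fa 0.3 Fy -0.5 pin (-1, -3, 0.6) False
-0.47 t 15.11 Fj -0.6 Fa -1.2 Fy -0.1 pin (-1, -3, 0.59) False
-0.42 t 15.44 Fj -1.0 Fa -0.2 Fy -0.1 pin (-2, -3, 0.59) False
-0.37 t 15.78 Fj -1.5 Fa 0.1 Fy 0.6 pin (-1, -3, 0.59) False
-0.32 t 16.11 Fj -0.6 Fa -0.5 Fy -0.2 pin (-1, -3, 0.59) False
-0.27 t 16.44 Fj -1.7 Fa -0.2 Fy -0.2 pin (-1, -3, 0.59) False
-0.22 t 16.77 Fj -0.3 Fa -0.5 Fy -0.4 pin (-1, -3, 0.59) False
-0.17 t 17.12 Fj -0.8 Fa -0.9 Fy -0.6 pin (-1, -3, 0.6) False
-0.12 t 17.46 Fj -0.6 Fa -0.1 Fy -0.2 pin (-1, -3, 0.59) False
-0.07 t 17.8 Fj 0.2 Fa -1.1 Fy 0.3 pin (-1, -3, 0.59) False
-0.02 t 18.14 Fj -0.3 Fa 0.5 Fy -0.1 pin (-1, -3, 0.59) False
0.03 t 18.48 Fj -1.5 Fa -0.6 Fy -0.1 pin (-1, -3, 0.6) False
0.08 t 18.82 Fj -0.4 Fa -0.1 Fy 0.1 pin (-1, -3, 0.62) False
0.13 t 19.17 Fj 0.2 Fa 0.1 Fy -0.8 pin (-1, -3, 0.65) False
0.18 t 19.51 Fj -0.4 Fa 0.2 Fy -0.2 pin (0, 1, 0.76) False
0.23 t 19.85 Fj 0.5 Fa -1.1 Fy -0.2 pin (2, 7, 0.68) False
sw_1985
```

View pics/sw_1985.png

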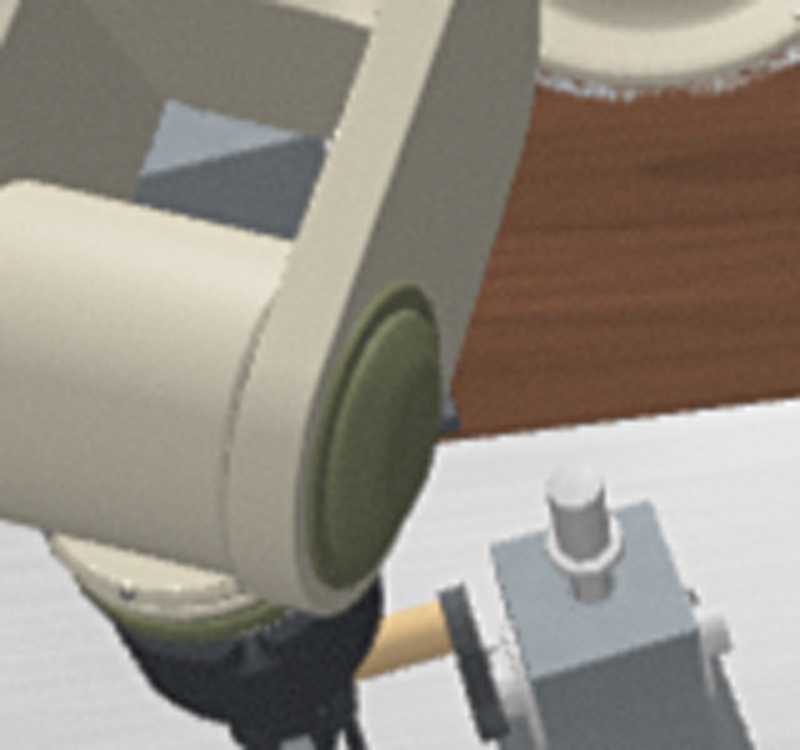

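```bash
sed -i 's/,\.05):/,.025):/; s/guard=6/guard=5/; s/velocity=.024/velocity=.016/' sweep.py; python3 sweep.py .255 .62 0
```

```text
0.26 t 20.21 Fj -1.7 Fa -1.3 Fy 0.3 pin (2, 7, 0.69) False
0.28 t 20.52 Fj -1.4 Fa -0.9 Fy 0.8 pin (2, 7, 0.69) False
0.31 t 20.82 Fj -0.5 Fa -0.9 Fy 0.4 pin (2, 7, 0.69) False
0.33 t 21.13 Fj -1.3 Fa -0.5 Fy 0.2 pin (2, 7, 0.69) False
0.36 t 21.44 Fj -1.6 Fa -0.4 Fy 0.2 pin (2, 7, 0.68) False
0.38 t 21.75 Fj -2.0 Fa -0.1 Fy 1.2 pin (2, 6, 0.68) False
0.41 t 22.06 Fj -1.6 Fa -0.3 Fy -0.3 pin (1, 6, 0.69) False
0.43 t 22.38 Fj -2.4 Fa -0.2 Fy -0.2 pin (1, 6, 0.7) False
0.46 t 22.69 Fj -4.7 Fa -1.0 Fy 0.3 pin (1, 6, 0.71) False
0.48 t 23.01 Fj -7.1 Fa -1.0 Fy 1.8 pin (1, 5, 0.7) False
0.51 t 23.32 Fj -9.3 Fa -2.6 Fy 2.3 pin (1, 5, 0.72) False
0.53 t 23.64 Fj -12.3 Fa -4.1 Fy 2.0 pin (1, 5, 0.74) False
0.56 t 23.96 Fj -13.8 Fa -4.8 Fy 2.3 pin (1, 5, 0.76) False
0.58 t 24.27 Fj -16.7 Fa -5.2 Fy 2.8 pin (1, 5, 0.7) False
0.61 t 24.59 Fj -19.9 Fa -6.7 Fy 4.0 pin (1, 5, 0.61) False
sw_2459
```

The step-relative guard let the force build up across several small steps, to about 20 N at the handle, because I had no absolute limit. I'm backing off now.

Run:
```python
from h import *
th=.43;ph=.215
def st(ph):
    m=monitor.sense();j=np.cos(ph)*X-np.sin(ph)*Z;print("t",round(m["clock"],2),"Fj",round(m["contact_force"]@j,1),"s@.43",round((m["position"]-pose(.43,.215,0)[0])@j,4))
p,q=pose(th,ph,.02);env.movel(p,velocity=.1,frame=q);st(ph)
p,q=pose(th,ph,-.02);env.movel(p,velocity=.1,frame=q,guard=3);st(ph)
p,q=pose(th,ph,-.055);print(env.movel(p,velocity=.02,frame=q,guard=1.8));st(ph)
w=eyes.grab_frame("wrist");cv2.imwrite("pics/k1.png",w["frame"][:,:,::-1])
s=eyes.grab_frame("scene");crop(s,100,110,260,260,5,"k2")
```

```text
t 25.08 Fj 0.4 s@.43 0.0204
t 25.63 Fj -0.1 s@.43 -0.0193
True
t 26.45 Fj 0.1 s@.43 -0.032
```

View pics/k1.png

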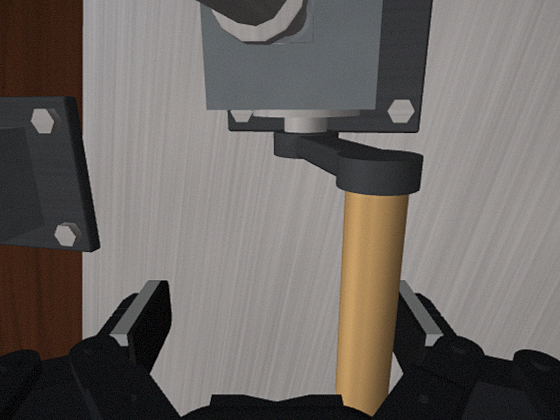

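View pics/k2.png

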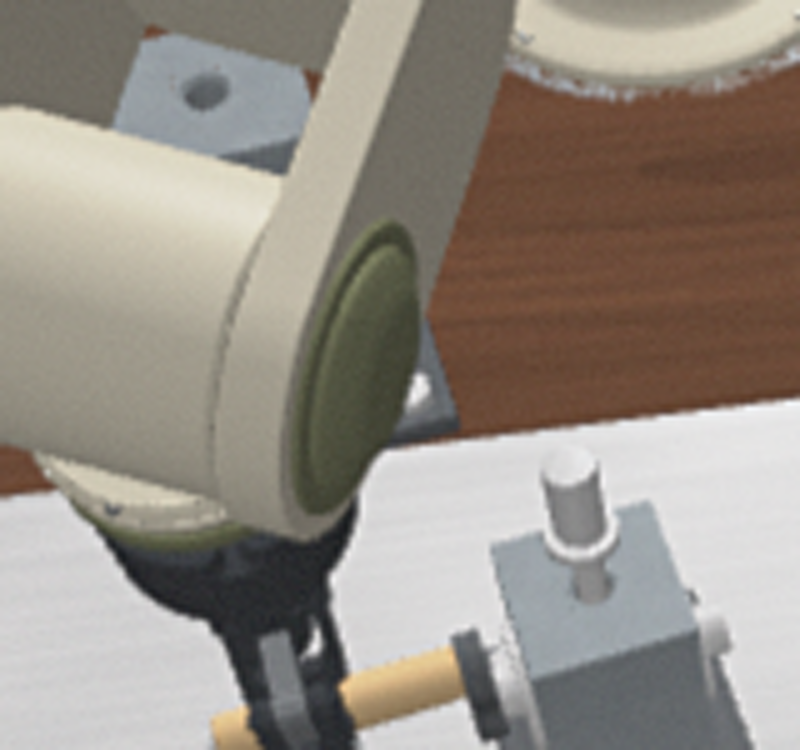

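Run:
```python
from h import *
for th in(.40,.37,.345,.325):
    ph=.5*th;p,q=pose(th,ph,-.033);g=env.movel(p,velocity=.02,frame=q,guard=5)
    m=monitor.sense();j=np.cos(ph)*X-np.sin(ph)*Z;F=m["contact_force"]@j;print(th,round(m["clock"],2),"Fj",round(F,1),g)
    if g or abs(F)>8:break
env.hold(.15)
p,q=pose(.325,.1625,-.01);env.movel(p,velocity=.1,frame=q)
s=eyes.grab_frame("scene");crop(s,100,110,260,260,5,"l1")
p,q=pose(.325,.1625,0,d=-.12);env.movel(p,velocity=.2,frame=q);S()
w=eyes.grab_frame("wrist");cv2.imwrite("pics/l2.png",w["frame"][:,:,::-1])
```

```text
0.4 26.87 Fj 0.2 False
0.37 27.12 Fj 1.8 False
0.345 27.37 Fj 1.9 False
0.325 27.62 Fj 1.4 False
t 29.09 pos [ 0.5864 -0.1392  0.2652] F [-0.1   0.16  0.95] gap 0.999
```

View pics/l1.png

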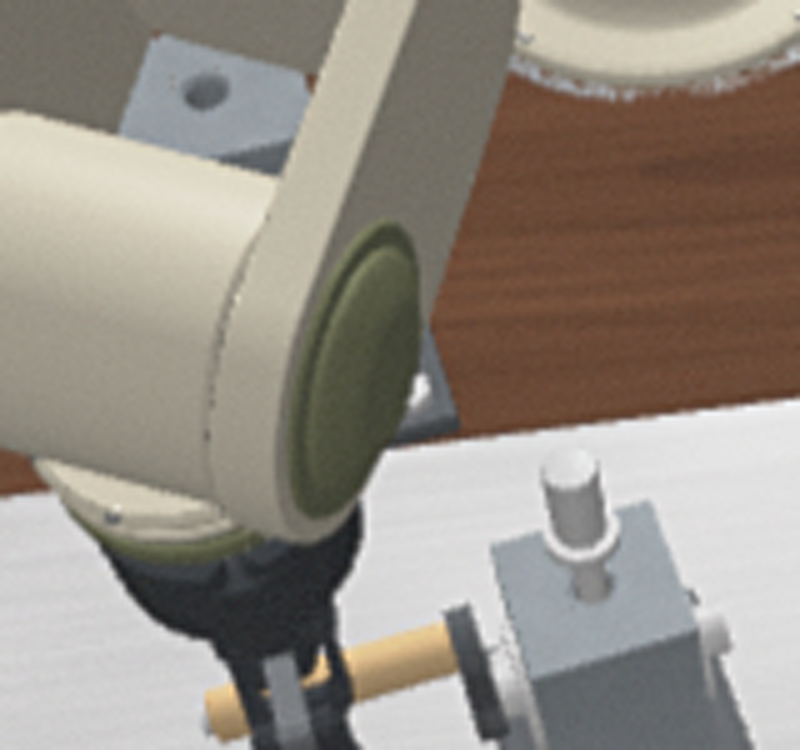

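View pics/l2.png

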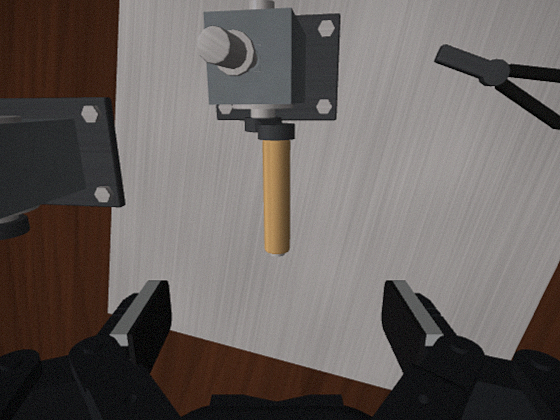

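Run:
```python
from h import *
p=monitor.sense()["position"];env.movel([p[0],p[1],.30],velocity=.25)
env.close_gripper(40)
env.reach([.5206,-.0463,.26],down(YW));S()
s=eyes.grab_frame("scene");crop(s,140,130,270,260,5,"m1")
w=eyes.grab_frame("wrist");cv2.imwrite("pics/m2.png",w["frame"][:,:,::-1])
```

```text
t 30.75 pos [ 0.5206 -0.0463  0.2607] F [ 0.56 -0.99 -0.14] gap -0.003
```

View pics/m1.png

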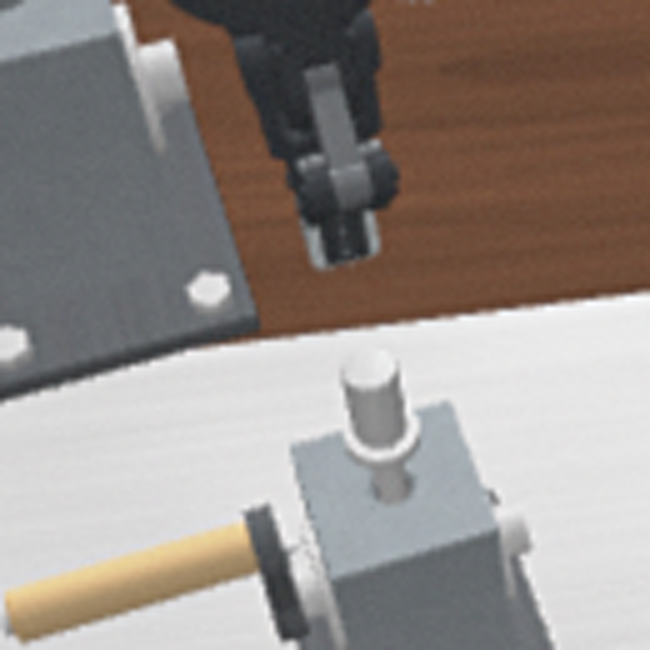

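View pics/m2.png

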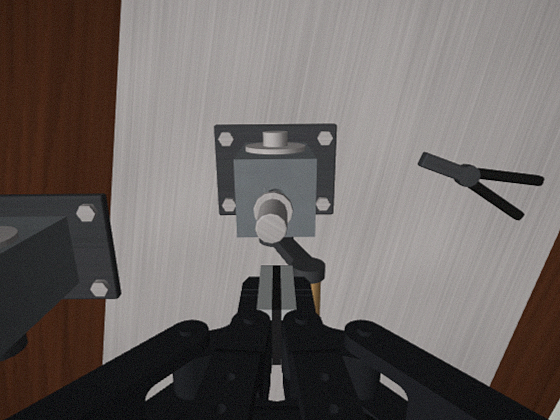

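Run:
```python
from h import *
w=eyes.grab_frame("wrist");print(plane(w,270.5,228,.2))
x,y=.519,-.0465
env.movel([x,y,.225],velocity=.12)
F0=monitor.sense()["contact_force"][2]
print(env.movel([x,y,.17],velocity=.03,guard=3));m=S()
z=m["position"][2]
if z>.18:
  while z>.164:
    z-=.002
    env.movel([x,y,z],velocity=.02,guard=6);m=monitor.sense();F=m["contact_force"]
    print(round(z,4),m["position"].round(4),"F",F.round(1),round(m["clock"],2))
    if np.linalg.norm(F)>22:break
s=eyes.grab_frame("scene");crop(s,140,130,270,260,5,"n1")
w=eyes.grab_frame("wrist");cv2.imwrite("pics/n2.png",w["frame"][:,:,::-1])
```

```text
[ 0.51760012 -0.0438563   0.2       ]
True
t 32.43 pos [ 0.5187 -0.0464  0.1921] F [-0.12  0.28  0.33] gap -0.001
0.1901 [ 0.5189 -0.0465  0.1899] F [ 0.3  0.2 -0. ] 32.71
0.1881 [ 0.5189 -0.0465  0.1879] F [-0.  -0.5 -0.8] 32.96
0.1861 [ 0.5189 -0.0465  0.1859] F [-0.2  0.7  0.2] 33.21
0.1841 [ 0.5188 -0.0465  0.1838] F [ 0.6 -0.5 -0.2] 33.46
0.1821 [ 0.5188 -0.0465  0.1818] F [ 0.9 -0.4  0.3] 33.71
0.1801 [ 0.5188 -0.0465  0.1798] F [ 0.2 -0.9 -0.2] 33.96
0.1781 [ 0.5188 -0.0465  0.1778] F [ 0.3 -0.4  0.2] 34.21
0.1761 [ 0.5188 -0.0464  0.1758] F [-0.4  0.4 -0.6] 34.46
0.1741 [ 0.5188 -0.0465  0.1738] F [-0.5  0.4  0.4] 34.71
0.1721 [ 0.5188 -0.0465  0.1718] F [-1.1  0.3  0.3] 34.96
0.1701 [ 0.5189 -0.0465  0.1699] F [ 0.8 -0.3 -0.5] 35.21
0.1681 [ 0.5189 -0.0465  0.1678] F [-0.8  0.2 -1. ] 35.46
0.1661 [ 0.5191 -0.0465  0.1661] F [ 0.4 -0.3  1.1] 35.71
0.1641 [ 0.5193 -0.0465  0.166 ] F [-5.6  1.2 16.4] 35.96
0.1621 [ 0.5197 -0.0467  0.1659] F [-9.5  3.2 31.9] 36.21
```

View pics/n1.png

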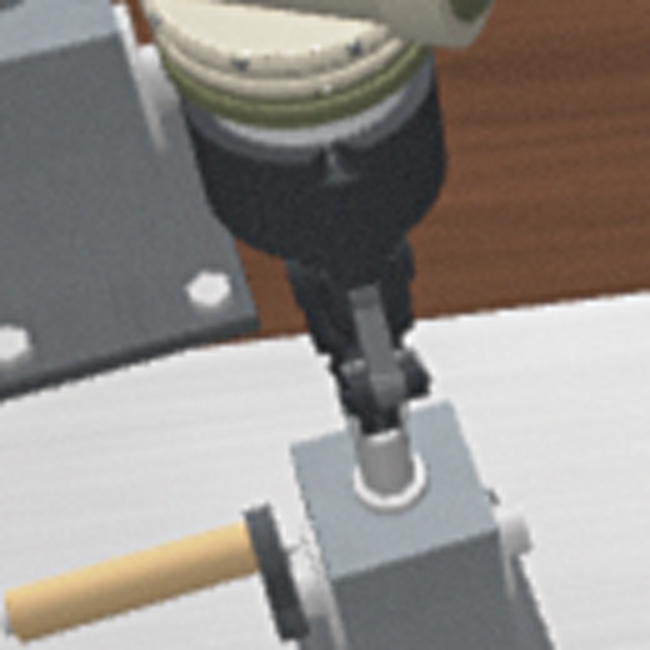

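Run:
```python
from h import *
env.movel([.5192,-.0465,.175],velocity=.04);env.movel([.5192,-.0465,.28],velocity=.2);S()
env.hold(.3)
s=eyes.grab_frame("scene");crop(s,140,130,270,260,5,"o1");cv2.imwrite("pics/o3.png",s["frame"][:,:,::-1])
w=eyes.grab_frame("wrist");cv2.imwrite("pics/o2.png",w["frame"][:,:,::-1])
im=s["frame"][195:245,190:240,::-1].copy();k=12;im=cv2.resize(im,None,fx=k,fy=k,interpolation=cv2.INTER_CUBIC)
for z,r,c in((.166,.010,(0,0,255)),(.130,.014,(255,0,0)),(.124,.014,(0,255,0))):
    pts=[((proj(s,[.5196+r*np.cos(a),-.0438+r*np.sin(a),z])-[190,195]+.5)*k-.5) for a in np.linspace(0,2*np.pi,40)]
    cv2.polylines(im,[np.int32(pts)],True,c,1)
cv2.imwrite("pics/o4.png",im)
```

```text
t 37.46 pos [ 0.5188 -0.0464  0.2786] F [ 0.07 -0.39  0.32] gap 0.0
```

View pics/o4.png

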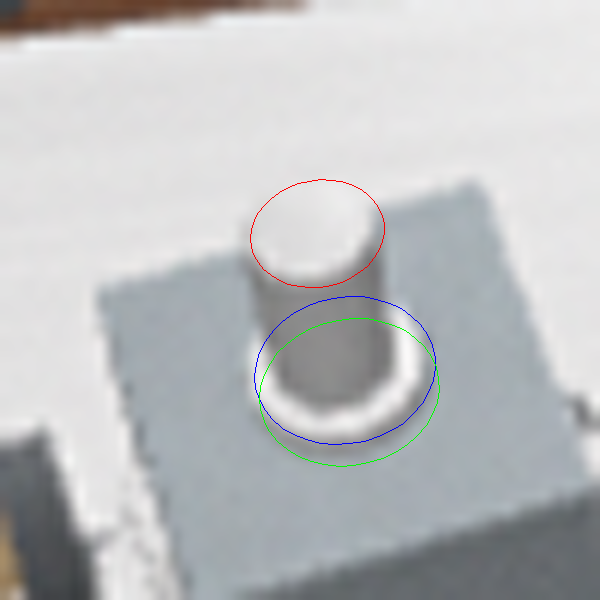

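View pics/o2.png

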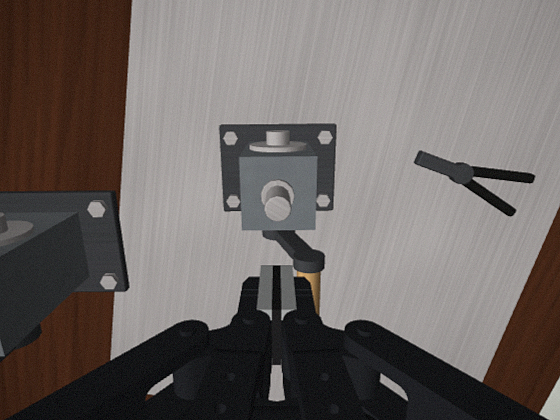

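View pics/o3.png

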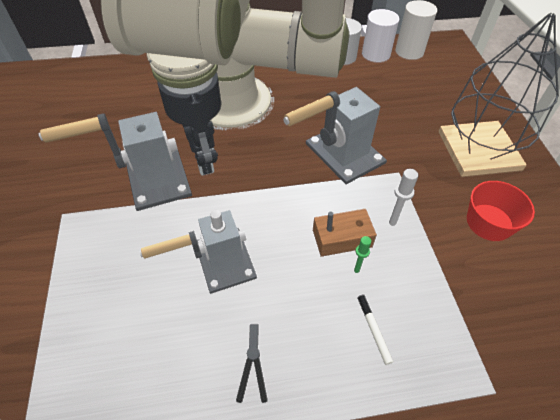

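The picture shows the collar down on the block, with the pin upright at (217,222). The punch, pliers and marker are where they started, and the gripper is clear. I'm handing in.

Run:
```python
from h import *
job.hand_in();S()
```

```text
the job is handed in; nothing more can be done
the job is handed in; nothing more can be done
```

The pin is locked home in the winder and the job is handed in at about 38 s of the 72 s. However, I strained the crank against the caught pin, and that may have failed the run.

**What I did:** I took the small grey collared pin from the rack, stood it in the smallest winder's guide hole and let go. I then pushed the crank over the top with open fingers straddling the handle. The pin dropped with the crank about 0.2 rad past upright, and the stop came at about 0.43 rad. I eased the crank back to about 0.33 rad, pressed the pin home with shut fingers and retracted.

**Last checks:**
- **Seating:** the press stopped firmly at a tip height of 0.166 m, exactly the height for a flush collar. The last images show the collar flat on the block and the pin upright. It stayed there after I retracted.
- **Bystanders and robot:** the punch, marker and pliers look unmoved, and the gripper is clear of everything.

**What went wrong or disagreed:**
- **Strained crank:** the force guard restarted with each small step, so it never tripped while the handle force climbed to about 20 N. The limit is 15 to 20 N, and 6 to 8 N was enough to feel the stop. The 90 N limit between pin and spindle may have been passed, and I cannot check that.
- **Pressing force:** between steps I read almost no force until the collar bottomed out, against the 5 to 12 N expected. Pressing on after it was flush reached 32 N.
- **Standing pin:** it leaned a little in the guide hole. One image suggested its collar was about 39 mm above the block; a closer one showed about 48 mm, which fits the expected 49 mm.

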